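# Shim the rocking comparator stand

### The job

The dial comparator stand rocks because its short foot does not reach the bench in line with the other three. With the fingertips, push the wooden wedge thin end first along the bench and under that foot, until the stand is level and no longer rocks, then back away. Only push the wedge: do not pinch or lift it, do not shove it hard, do not touch or shift the stand, and leave the other things where they are.

Things in the scene. Friction and masses are not known exactly. Their poses are not given: they have to be found in the camera images.
- stand: Dial comparator stand, 2.4 kg: grey base plate 140 (x) x 150 (y) x 16 mm, underside 20 mm over the plane of the feet; column (near the -x,-y corner), arm and dial gauge on top, 185 mm high in all. Four black domed feet, radius 10 mm, at x = +-52, y = +-57 mm, the one at -52, +57 short by 6 mm. Origin: under the centre of the base, in the plane of the three long feet; z is upright when level.
- short_foot (a point): Lowest point of the short foot, 18 mm in from two edges of the base plate. At the start the stand leans about 0.075 rad on to it, the opposite foot in the air. While a wedge raises it to level the push is light (2 to 4 N; the feet are rubber and hold); once all feet bear, pushing on is clearly stiffer (5 to 10 N) and drags the stand along with the wedge.
- shim: Smooth beech wedge on the bench, 44 mm wide (x), 90 mm long (y), 60 g, flat underneath. Its thickness grows evenly from 1.5 mm at the thin end (y = -45 mm) to 15 mm at the upright heel face (y = +45 mm); it is 6 mm thick 30 mm from the thin end. Origin: centre of its underside. It starts beyond the +y side of the stand, thin end pointing roughly at the short foot, and stays where it is left.
- shim_heel (a point): Centre of the wedge's blunt heel face, 7.5 mm above its underside: push here, towards the thin end.
- shim_toe (a point): Middle of the lower edge of the wedge's thin end.
- guide_bush: Bystander: ground steel tube 36 mm across, 84 mm high, standing; origin at the centre of its underside.
- parallel: Bystander: flat steel bar 10 x 97 x 24 mm lying on its narrow side; origin at the centre of its underside, long axis y.
- insert: Bystander: stepped aluminium block 34 x 42 x 22 mm; origin at the centre of its underside.
- bottle: Bystander: small oil bottle with a red spout, 45 mm across, 127 mm high; origin at the centre of its underside.

How it is judged:
At the end, for the whole second after the job is handed in: Stand level within 0.015 rad, its short foot bearing on the wedge (over 0.5 N); wedge flat on the bench, thin end within 50 mm of that foot; stand shifted under 10 mm (short foot under 14 mm, lift included); both at rest (angle between stand's own z axis and vertical below 0.015 rad and contact force between shim and stand above 0.5 N and horizontal distance between shim_toe and short_foot below 0.05 m and distance of stand from where it was at the start of the episode below 0.01 m and angle between shim's own z axis and vertical below 0.03 rad and height (world z) of shim below 0.003 m and linear speed of each of stand, shim below 0.01 m/s and distance of short_foot from where it was at the start of the episode below 0.014 m); the robot touches nothing.
It fails at once if the wedge is lifted off the bench or tipped (height (world z) of shim above 0.008 m or angle between shim's own z axis and vertical above 0.2 rad).
It fails at once if the wedge is pinched or shoved hard (over 25 N) (contact force between the fingers and shim above 25 N).
It fails at once if the robot touches the stand (contact force between any of the fingers, the arm and stand above 1 N).
It fails at once if the stand is shoved along or turned on the bench (by more than 15 mm, its short foot by more than 20 mm) (distance of stand from where it was at the start of the episode above 0.015 m or distance of short_foot from where it was at the start of the episode above 0.02 m).
It fails at once if a bystander is displaced by more than 20 mm (distance of any of guide_bush, parallel, insert, bottle from where it was at the start of the episode above 0.02 m).
It also fails if it takes over 38 s, if anything falls off the work surface, if the arm or the gripper's body presses on something with over 40 N, if the wrist force passes 120 N, or if a joint passes its speed limit or range.

### The arm

A 7-joint arm with a two-finger parallel gripper is mounted at the origin on the work surface; the furniture and walls round the work are solid. World frame = base frame: x ahead of the robot, y to its left, z up, the work surface at z = 0. Lengths are in m, angles in rad, forces in N, time in s.
With the tool pointing down it reaches from about 0.425 to 0.875 m from the base axis. Payload 9.9 kg.
Tool frame: the origin (TCP) lies on the centre line of the jaws, within the pads' length; the fingertips stand 19 mm ahead of it and the grasp point (between the pads) is the TCP; z points along the fingers, y is the line along which they close (so a half turn about z gives the same grasp; the last joint's range is limited). The gripper opens to 85 mm and grips with 20 to 120 N. Pads are 22 mm wide; open, the fingers measure 114 mm over their backs; the gripper's body (76 mm by 85 mm) begins 54 mm behind the grasp point. The pads swing forward as they close: fully open they stand 13 mm farther back than shut.
Start: joints at [1.119, 0.576, 0.025, 1.437, -0.015, 1.129, -0.057], TCP at [0.243, -0.63, 0.25] pointing down, gripper open.
Joint ranges: [-2.76, 2.76], [-0.34, 2.15], [-1.52, 1.57], [0.19, 2.46], [-1.09, 4.23], [0.17, 1.99], [-2.82, 2.82]. Speed limits (rad/s): [2.22, 2.22, 3.01, 3.01, 3.14, 3.14, 3.14].

### API

Orientations are given as a 3x3 rotation matrix whose columns are the frame's x, y, z axes.
In Python, from station import robot gives the robot as it stands.
- The arm moves only by the shell command python3 -m pendant 'ROWS' [FORCE]. ROWS is text: rows parted by semicolons, each of 7 numbers parted by spaces: the shift along the tool's x, y, z in cm, then the turn, a rotation vector about the tool's x, y, z in rad, then the finger opening in cm, from 0 to 8.54. In form: tx ty tz rx ry rz claw; .... A call has 1 to 5 rows; each row shifts and turns the commanded pose from where the row before left it, along the tool's axes as they then stand; what a row does not reach is not made up. A row lasts 1/8 s, in which the tool goes at most 62.5 mm and 10.7 degrees, less where a joint would pass 70% of its speed; a pose out of reach is approached as far as the arm can. A call is refused whole if a number of a shift passes 6.25 or a number of a turn 0.188, either way. A call with a gripper value outside its range is refused whole. The fingers move at their own pace and stop on an object; FORCE is the grip in N (left out, the last holds). Time passes only in rows, so rows that do not move let the fingers close. It gives the time, the measured TCP pose, the force, the opening and the grip force at its end, in the units of the state.
- robot.state(): the state, without advancing time (a new reading comes with each control period).
- robot.read_camera(name): name is "scene" or "top"; returns a dict with "image" (480x640x3 uint8, red, green, blue), "camera_matrix" (3x3 intrinsics, pixels), "k1" (the pictures are not rectified: a ray, as slopes to the right and down, at radius r is drawn at 1 + k1 r^2 times it, then the intrinsics apply), "origin" and "orientation" of the camera in the world. Camera axes: x right, y up, looking along -z (the intrinsics and any distortion apply to the point x, -y, -z); pixel columns grow to the right and rows downward; lengths in m; the calibration is good to about 2 mm. A picture is of the moment at which its call begins. There is no depth.
- robot.sign_off(): hands the job in; it is judged then, once.
The state is a dict: "time_s": time; "qpos": joint angles; "qd": joint speeds; "joint_torque": joint torques, N m; "ee_pos": TCP position; "ee_rot": TCP orientation; "wrist_force": force on the tool from outside, world axes, zero at the start; "ft_torque": the same for the moment, N m; "gripper_width": finger opening in m; "grasp_force": force on a finger pad.
Only numpy, scipy, OpenCV 4.12 (cv2) and the standard library are available. Lean on these libraries where they do the work, as an engineer would, in place of code of your own. Each camera call takes 0.05 s, during which the arm holds its last target. There are 200 camera calls.

## Working session

There is one attempt and no reset: what is moved stays moved. The work goes in short steps, Python scripts to look and compute and a shell command to move; the robot and the scene stay as the last step left them, time stands still between calls to the robot, and variables do not carry over. Pictures are saved under pics/ and viewed, at most 10 in all, crops included, and the job is handed in when it is done.

```bash
mkdir -p pics; cat > h.py <<'E'
from station import robot
import numpy as np, cv2
def grab(n,f=None):
    c=robot.read_camera(n)
    if f: cv2.imwrite('pics/'+f,c['image'][:,:,::-1])
    return c
def ray(c,u,v):
    K=np.array(c['camera_matrix']);k=c['k1']
    xd=np.array([(u-K[0,2])/K[0,0],(v-K[1,2])/K[1,1]]);x=xd.copy()
    for _ in range(30): x=xd/(1+k*(x@x))
    return np.array(c['orientation'])@np.array([x[0],-x[1],-1.])
def hit(c,u,v,z=0.):
    d=ray(c,u,v);o=np.array(c['origin']);return o+d*(z-o[2])/d[2]
def proj(c,p):
    q=np.array(c['orientation']).T@(np.array(p)-c['origin']);x=np.array([q[0],-q[1]])/-q[2]
    x=x*(1+c['k1']*(x@x));K=np.array(c['camera_matrix']);return K[:2,:2]@x+K[:2,2]
E
python3 - <<'E'
from h import *
for n in('scene','top'):
    c=grab(n,n+'1.png');print(n,c['origin'],np.round(c['orientation'],3).tolist(),c['k1'],np.array(c['camera_matrix']).tolist())
s=robot.state();print(s['ee_pos'],np.round(s['ee_rot'],3).tolist(),s['gripper_width'],s['wrist_force'],s['time_s'])
E
```

```text
scene [0.11822022 0.88378834 0.59750012] [[-0.893, 0.285, -0.349], [-0.45, -0.53, 0.719], [0.02, 0.799, 0.601]] -0.061572951091849126 [[526.7072627513546, 0.0, 309.70001252245123], [0.0, 526.7072627513546, 223.9054130047264], [0.0, 0.0, 1.0]]
top [0.21735269 0.24560108 1.45880814] [[0.008, 0.988, -0.157], [-1.0, 0.009, 0.008], [0.009, 0.157, 0.988]] 0.0047686236922302675 [[623.2317395209462, 0.0, 320.9193792555767], [0.0, 623.2317395209462, 240.7161305765698], [0.0, 0.0, 1.0]]
[ 0.24257442 -0.62951512  0.24951763] [[0.933, 0.36, -0.001], [0.36, -0.933, 0.001], [-0.0, -0.001, -1.0]] 0.08557972440242388 [ 0.72527203  0.19807108 -0.07903752] 0.1
```

View pics/top1.png

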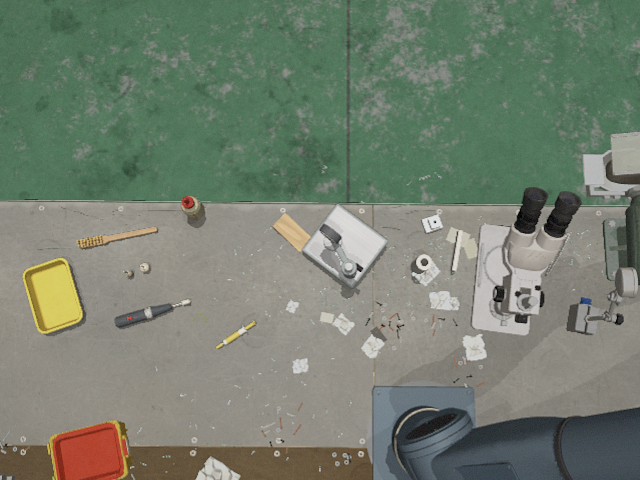

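View pics/scene1.png

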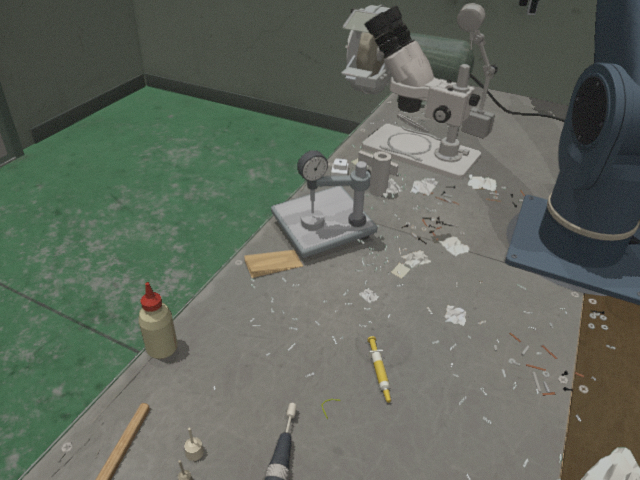

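Top view: the wedge is at about (292,231), with its thin end towards the stand at (345,245) and its heel at upper left (282,220). Bottle at (192,208). The scene view shows the wedge at (272,262). I'll enlarge both areas.

```bash
python3 - <<'E'
import cv2,numpy as np
a=cv2.imread('pics/top1.png')[195:295,265:395];b=cv2.imread('pics/scene1.png')[180:290,230:390]
cv2.imwrite('pics/c1.png',cv2.resize(a,None,fx=6,fy=6,interpolation=2)[:600,:780])
cv2.imwrite('pics/c2.png',cv2.resize(b,None,fx=5,fy=5,interpolation=2))
E
```

```text
(no output)
```

View pics/c1.png

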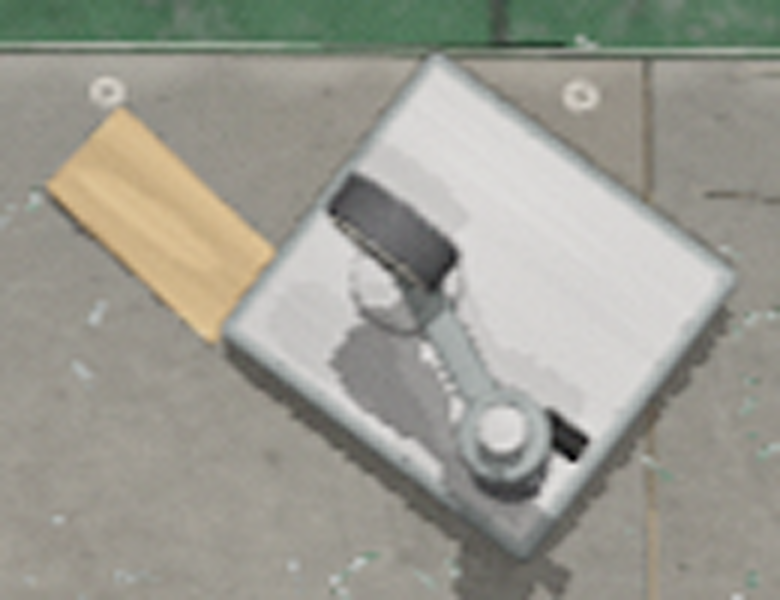

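View pics/c2.png

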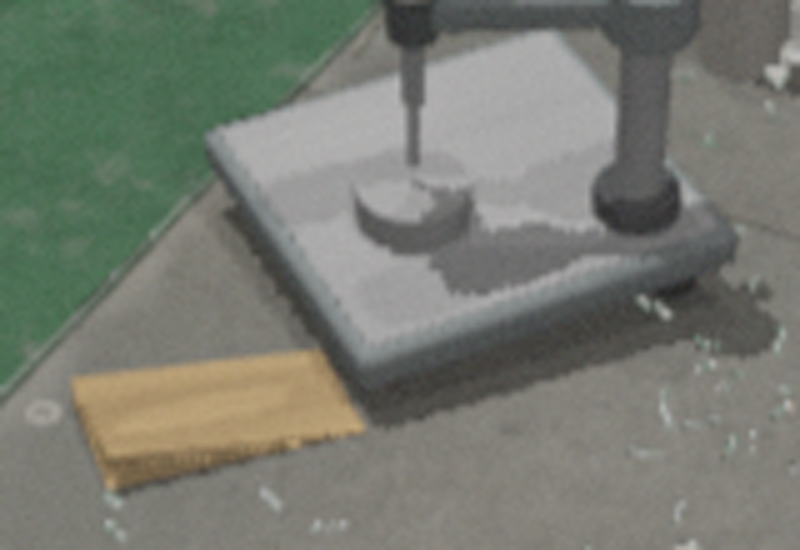

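The crops show the short-foot corner of the plate at top crop (225,330) and the wedge heel's upper edge from (48,187) to (120,107). The toe corner is at (210,340); the other toe corner is hidden by the plate. In the scene crop the heel is at (73,380)-(110,490) and the toe corner at (365,430). Next I'll fit both models to these points.

```bash
cat > fit.py <<'E'
from h import *
from scipy.optimize import least_squares
from scipy.spatial.transform import Rotation as R
top=lambda X,Y:(265+(X+.5)/6-.5,195+(Y+.5)/6-.5)
sc=lambda X,Y:(230+(X+.5)/5-.5,180+(Y+.5)/5-.5)
def fit(obs,x0,M):
    f=lambda p:np.concatenate([(proj(c,M(p,q))-uv) for c,q,uv in obs])
    r=least_squares(f,x0,loss='soft_l1');print(np.round(r.x,4),np.round(r.fun,1).tolist());return r.x
ax=np.array([52,57,0])/77.16
def Ms(p,q,t=.075):
    q=np.array(q)/1e3; q=R.from_rotvec(-t*ax).apply(q) if t else q
    return R.from_euler('z',p[2]).apply(q)+[p[0],p[1],0]
Mw=lambda p,q:Ms(p,q,0)
E
python3 - <<'E'
from fit import *
T=robot.read_camera('top');S=robot.read_camera('scene')
print('check tilt short foot z',Ms([0,0,0],[-52,57,6]))
o=[(T,q,top(*u)) for q,u in [((-70,75,36),(228,325)),((70,75,36),(437,57)),((70,-75,36),(735,275)),((-70,-75,36),(525,552))]]
o+=[(S,q,sc(*u)) for q,u in [((-70,75,36),(365,362)),((70,75,36),(208,135)),((-70,-75,36),(735,237)),((70,-75,36),(552,33))]]
p=fit(o,[.3,.2,.7],Ms)
w=[(T,q,top(*u)) for q,u in [((22,45,15),(120,107)),((-22,45,15),(48,187)),((-22,-45,0.5),(211,342))]]
w+=[(S,q,sc(*u)) for q,u in [((22,45,15),(73,380)),((-22,45,15),(105,460)),((-22,45,0),(110,490)),((-22,-45,0.5),(366,432))]]
pw=fit(w,[.3,.3,.7],Mw)
foot=Ms(p,[-52,57,6]);heel=Mw(pw,[0,45,7.5]);toe=Mw(pw,[0,-45,0])
print('foot',foot,'heel',heel,'toe',toe)
print('foot in wedge frame mm',R.from_euler('z',-pw[2]).apply(foot-[pw[0],pw[1],0])*1e3)
for u in[(192,215)]:print('bottle',hit(T,*u))
print('bush',hit(T,424,268), 'edge',hit(T,290,204))
E
```

```text
check tilt short foot z [-0.05217257  0.05715743  0.00022648]
[ 0.435   0.1771 -0.6481] [-2.1, 0.7, -0.3, -2.1, 1.8, -0.2, 0.0, 2.1, -0.7, 0.9, -1.7, -1.1, 1.8, -0.2, 0.5, -2.1]
[ 0.4683  0.3011 -0.7405] [0.4, -0.4, -0.4, -0.4, 0.5, 0.5, -0.1, -0.3, 0.5, 0.1, -0.1, 0.8, -0.2, 0.2]
foot [4.27898733e-01 2.54194801e-01 2.26481718e-04] heel [0.49865892 0.33434053 0.0075    ] toe [0.43794052 0.26790804 0.        ]
foot in wedge frame mm [  1.83938692 -61.89695069   0.22648172]
bottle [0.50851956 0.54147855 0.        ]
bush [ 0.38644663 -0.00939521  0.        ] edge [0.53756509 0.30870123 0.        ]
```

```bash
python3 - <<'E'
from fit import *
T=robot.read_camera('top');S=robot.read_camera('scene')
def tri(a,b):
    d1=ray(T,*a);d2=ray(S,*b);o1=np.array(T['origin']);o2=np.array(S['origin'])
    t=np.linalg.lstsq(np.c_[d1,-d2],o2-o1,rcond=None)[0];print(np.round(o1+t[0]*d1,3),np.round(o2+t[1]*d2,3))
tri((535,195),(388,18));tri((565,202),(388,18));tri((522,290),(465,72))
tri((348,270),(361,166));tri((333,237),(313,165))
E
```

```text
[ 0.494 -0.172  0.299] [ 0.468 -0.18   0.296]
[ 0.485 -0.237  0.28 ] [ 0.487 -0.236  0.28 ]
[ 0.319 -0.166  0.219] [ 0.292 -0.17   0.218]
[0.362 0.178 0.159] [0.37  0.18  0.159]
[0.433 0.21  0.157] [0.441 0.213 0.158]
```

```bash
python3 -m pendant '0 0 -6 0 0 0 2; 0 0 -6 0 0 0 2; 0 0 -6 0 0 0 2; 0 0 -6 0 0 0 2'
```

```text
time_s: 0.8
ee_pos: [0.2425, -0.6294, 0.4925]
ee_rot: [[0.933, 0.36, 0.0], [0.36, -0.933, -0.001], [0.0, 0.001, -1.0]]
wrist_force: [-0.1, -1.0, 0.2]
gripper_width: 0.0201
grasp_force: 0.0
```

```bash
python3 -m pendant '5 -2.1 0 0 0 0 0.8; 5 -2.1 0 0 0 0 0.8; 5 -2.1 0 0 0 0 0.8; 5 -2.1 0 0 0 0 0.8; 5 -2.1 0 0 0 0 0.8' | sed -n 1,3p
python3 -m pendant '5 -2.1 0 0 0 0 0.8; 3.4 -4.1 0 0 0 0 0.8; 3.4 -4.1 0 0 0 0 0.8; 3.4 -4.1 0 0 0 0 0.8; 3.4 -4.1 0 0 0 0 0.8'
```

```text
time_s: 1.42
ee_pos: [0.4392, -0.4406, 0.4904]
ee_rot: [[0.933, 0.359, 0.0], [0.359, -0.933, -0.0], [0.0, 0.0, -1.0]]
time_s: 2.05
ee_pos: [0.5455, -0.2008, 0.4904]
ee_rot: [[0.933, 0.359, 0.0], [0.359, -0.933, -0.0], [0.0, 0.0, -1.0]]
wrist_force: [-0.2, -0.6, -0.1]
gripper_width: 0.008
grasp_force: 0.0
```

```bash
python3 -m pendant '2.8 -5.3 0 0 0 0 0.8; 2.8 -5.3 0 0 0 0 0.8; 2.8 -5.3 0 0 0 0 0.8; 2.8 -5.3 0 0 0 0 0.8; 2.8 -5.3 0 0 0 0 0.8' | sed -n 1,3p
python3 -m pendant '0.8 -5.3 0 0 0 0 0.8; 0.8 -5.3 0 0 0 0 0.8; 0.8 -5.3 0 0 0 0 0.8; 0.8 -5.3 0 0 0 0 0.8; 0.8 -5.3 0 0 0 0 0.8'| sed -n 1,3p
python3 -m pendant '0 0 0 0 0 -0.155 0.8; 0 0 0 0 0 -0.155 0.8; 0 0 0 0 0 -0.153 0.8; 0 0 0 0 0 0 0.8'
python3 - <<'E'
from fit import *
s=robot.state();r=s['ee_rot'];print(s['qpos'],np.degrees(np.arctan2(r[1,1],r[0,1])))
n=np.array([.6746,.7382,0]);t=np.array([.49866,.33434,.1])+.036*n
print(t,'tool shift cm',r.T@(t-s['ee_pos'])*100)
E
```

```text
time_s: 2.68
ee_pos: [0.5805, 0.0969, 0.4905]
ee_rot: [[0.933, 0.359, 0.0], [0.359, -0.933, -0.0], [0.0, 0.0, -1.0]]
time_s: 3.3
ee_pos: [0.5222, 0.3582, 0.4904]
ee_rot: [[0.933, 0.359, 0.0], [0.359, -0.933, -0.0], [0.0, 0.0, -1.0]]
time_s: 3.8
ee_pos: [0.5227, 0.3567, 0.4902]
ee_rot: [[0.675, 0.738, -0.0], [0.738, -0.675, -0.0], [-0.0, -0.0, -1.0]]
wrist_force: [0.3, 0.0, 0.2]
gripper_width: 0.0079
grasp_force: 0.0
[-0.47605314  0.43611147 -0.36581015  1.06168641  0.15223229  1.66850798
 -1.53620612] -42.45100302876614
[0.5229456 0.3609152 0.1      ] tool shift cm [ 0.3349956  -0.25993509 39.01816099]
```

```bash
python3 -m pendant '0.3 -0.3 6 0 0 0 0.8; 0 0 6 0 0 0 0.8; 0 0 6 0 0 0 0.8; 0 0 6 0 0 0 0.8; 0 0 6 0 0 0 0.8' | sed -n 1,3p
python3 -m pendant '0 0 5 0 0 0 0.8; 0 0 4 0 0 0 0.8; 0 0 0 0 0 0 0.8'
python3 - <<'E'
from fit import *
c=grab('scene');t=grab('top')
a=cv2.resize(c['image'][60:300,180:440],None,fx=2.5,fy=2.5,interpolation=2)[:,:,::-1]
cv2.imwrite('pics/s2.png',a)
E
```

```text
time_s: 4.42
ee_pos: [0.5226, 0.3607, 0.1888]
ee_rot: [[0.678, 0.735, 0.001], [0.735, -0.678, 0.0], [0.001, 0.0, -1.0]]
time_s: 4.8
ee_pos: [0.5211, 0.3596, 0.0976]
ee_rot: [[0.677, 0.736, -0.004], [0.736, -0.677, -0.004], [-0.006, -0.001, -1.0]]
wrist_force: [-0.2, -0.4, 0.6]
gripper_width: 0.008
grasp_force: 0.0
```

View pics/s2.png

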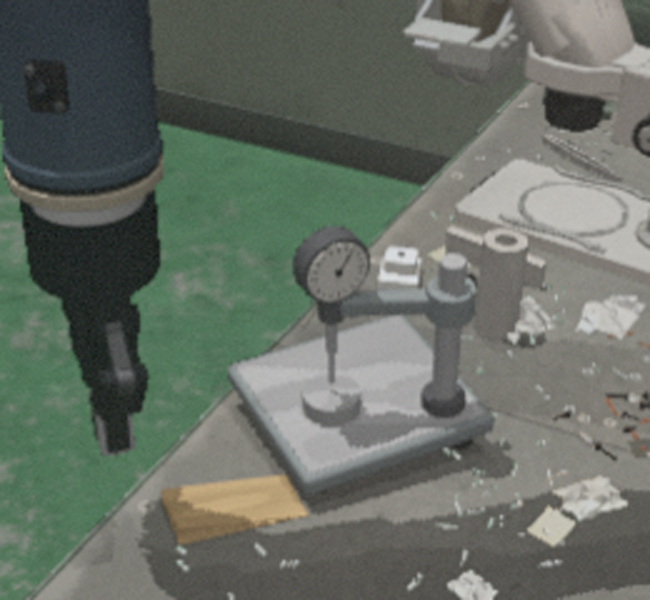

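```bash
python3 -m pendant '-1.0 0 2 0 0 0 0.8; 0 0 3 0 0 0 0.8; 0 0 1.3 0 0 0 0.8; 0 0 0 0 0 0 0.8; 0 0 0 0 0 0 0.8'
python3 -m pendant '0 0 1.2 0 0 0 0.8; 0 0 0 0 0 0 0.8; 0 0 0 0 0 0 0.8'
```

```text
time_s: 5.52
ee_pos: [0.5165, 0.3543, 0.0387]
ee_rot: [[0.675, 0.738, 0.002], [0.738, -0.675, 0.001], [0.002, 0.0, -1.0]]
wrist_force: [0.8, 0.4, -0.1]
gripper_width: 0.0077
grasp_force: 0.0
time_s: 5.9
ee_pos: [0.5157, 0.3536, 0.0252]
ee_rot: [[0.674, 0.738, -0.0], [0.738, -0.674, -0.0], [-0.0, -0.0, -1.0]]
wrist_force: [-0.3, -0.6, -0.3]
gripper_width: 0.0077
grasp_force: 0.0
```

```bash
python3 -m pendant '-0.3 0 0.1 0 0 0 0.8; -0.3 0 0 0 0 0 0.8; -0.3 0 0 0 0 0 0.8; -0.3 0 0 0 0 0 0.8; -0.2 0 0 0 0 0 0.8'
python3 -m pendant '-0.2 0 0 0 0 0 0.8; -0.2 0 0 0 0 0 0.8; -0.2 0 0 0 0 0 0.8; -0.2 0 0 0 0 0 0.8; -0.2 0 0 0 0 0 0.8'
python3 -m pendant '-0.2 0 0 0 0 0 0.8; -0.2 0 0 0 0 0 0.8; 0 0 0 0 0 0 0.8'
python3 - <<'E'
from fit import *
c=grab('scene');t=grab('top')
a=cv2.resize(c['image'][180:290,230:390],None,fx=5,fy=5,interpolation=2)
b=cv2.resize(t['image'][195:295,265:395],None,fx=6,fy=6,interpolation=2)
cv2.imwrite('pics/s3.png',a[:,:,::-1]);cv2.imwrite('pics/t3.png',b[:,:,::-1])
E
```

```text
time_s: 6.52
ee_pos: [0.5062, 0.3432, 0.0244]
ee_rot: [[0.674, 0.738, 0.0], [0.738, -0.674, 0.0], [0.0, -0.0, -1.0]]
wrist_force: [0.8, 0.0, 0.3]
gripper_width: 0.0078
grasp_force: 0.1
time_s: 7.15
ee_pos: [0.4995, 0.3359, 0.0243]
ee_rot: [[0.674, 0.738, 0.0], [0.738, -0.674, 0.0], [0.0, -0.0, -1.0]]
wrist_force: [0.3, -0.8, -0.2]
gripper_width: 0.0081
grasp_force: 0.2
time_s: 7.52
ee_pos: [0.4976, 0.3339, 0.0247]
ee_rot: [[0.674, 0.739, 0.002], [0.739, -0.674, 0.002], [0.002, -0.0, -1.0]]
wrist_force: [2.7, 4.5, 0.9]
gripper_width: 0.0082
grasp_force: 2.6
```

View pics/s3.png

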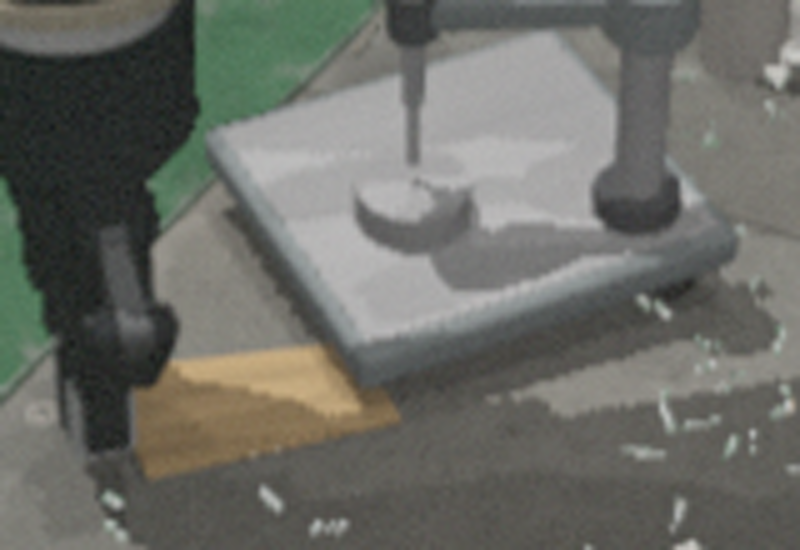

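The scene crop shows the fingers on the heel at (130,430) and the toe under the plate's edge at (400,420). The stand's corner is still at (367,362). The toe has just met the foot's dome, so I'll push on in small steps.

```bash
python3 -m pendant '-0.1 0 0 0 0 0 0.8; -0.1 0 0 0 0 0 0.8'
python3 -m pendant '-0.1 0 0 0 0 0 0.8; -0.1 0 0 0 0 0 0.8'
python3 -m pendant '-0.1 0 0 0 0 0 0.8; -0.1 0 0 0 0 0 0.8'
```

```text
time_s: 7.88
ee_pos: [0.496, 0.3321, 0.0245]
ee_rot: [[0.674, 0.739, 0.001], [0.739, -0.674, 0.001], [0.001, -0.0, -1.0]]
wrist_force: [3.8, 2.6, 0.3]
gripper_width: 0.0076
grasp_force: 2.0
time_s: 8.12
ee_pos: [0.4941, 0.33, 0.0243]
ee_rot: [[0.674, 0.738, 0.0], [0.738, -0.674, 0.0], [0.0, -0.0, -1.0]]
wrist_force: [2.6, 2.4, -0.3]
gripper_width: 0.008
grasp_force: 2.0
time_s: 8.38
ee_pos: [0.4928, 0.3285, 0.0243]
ee_rot: [[0.674, 0.738, -0.0], [0.738, -0.674, -0.0], [-0.0, -0.0, -1.0]]
wrist_force: [3.5, 4.2, 0.6]
gripper_width: 0.0083
grasp_force: 2.0
```

```bash
for i in 1; do python3 -m pendant '-0.2 0 0 0 0 0 0.8; -0.2 0 0 0 0 0 0.8; -0.2 0 0 0 0 0 0.8; -0.2 0 0 0 0 0 0.8; -0.2 0 0 0 0 0 0.8'; done
cat > mon.py <<'E'
from fit import *
n=np.array([.6746,.7382,0]);s=robot.state()
d=np.array(s['ee_pos'])-[.49866,.33434,0]
print('along %.1f lat %.1f mm, push %.1f N, t %.1f'%(d@n*1e3,d@[738,-674.6,0],np.array(s['wrist_force'])@n,s['time_s']))
g=lambda im:cv2.cvtColor(im,cv2.COLOR_RGB2GRAY).astype(np.uint8)
for nm,pts in(('scene',[(293,186),(319,220),(376,227),(358,220),(361,170),(312,168)]),('top',[(338,204),(387,241),(353,287),(303,250),(348,267),(333,237)])):
    ref=g(cv2.imread('pics/%s1.png'%nm)[:,:,::-1].copy());im=g(robot.read_camera(nm)['image'])
    q,st,e=cv2.calcOpticalFlowPyrLK(ref,im,np.float32(pts).reshape(-1,1,2),None,winSize=(15,15),maxLevel=1)
    print(nm,np.round(q[:,0]-np.float32(pts),1).tolist(),st.ravel(),np.round(e.ravel()))
E
python3 mon.py
```

```text
time_s: 9.0
ee_pos: [0.4859, 0.321, 0.0243]
ee_rot: [[0.674, 0.739, -0.0], [0.739, -0.674, -0.0], [-0.0, 0.0, -1.0]]
wrist_force: [1.9, 2.6, -0.0]
gripper_width: 0.008
grasp_force: 1.8
along -18.4 lat -0.4 mm, push 3.2 N, t 9.0
scene [[0.4000000059604645, -0.699999988079071], [0.10000000149011612, -1.5], [-0.4000000059604645, -0.20000000298023224], [0.10000000149011612, -1.0], [1.100000023841858, -2.0], [1.2999999523162842, -3.4000000953674316]] [1 1 1 1 1 1] [ 7.  8.  7.  7. 13. 11.]
top [[89.80000305175781, 236.10000610351562], [-61.79999923706055, 16.399999618530273], [53.29999923706055, -2.799999952316284], [0.699999988079071, -1.7000000476837158], [19.399999618530273, -50.0], [-3.4000000953674316, -45.0]] [1 1 1 1 1 1] [47. 62. 17. 23. 40. 37.]
```

```bash
cat > mon.py <<'E'
from fit import *
n=np.array([.6746,.7382,0]);s=robot.state()
d=np.array(s['ee_pos'])-[.49866,.33434,0]
print('along %.1f lat %.1f mm, push %.1f N, t %.1f'%(d@n*1e3,d@[738,-674.6,0],np.array(s['wrist_force'])@n,s['time_s']))
g=lambda im:cv2.cvtColor(im,cv2.COLOR_RGB2GRAY)
pts=np.float32([(304,186.5),(272,207),(303,252),(377,227),(340,187),(358,222),(361,168),(312,168),(313,190),(330,183),(361,190),(320,225)])
zs=[.036,.036,.031,.036,.038,.045,.155,.155,.09,.14,.1,.036]
S=robot.read_camera('scene');ref=g(cv2.imread('pics/scene1.png')[:,:,::-1].copy());im=g(S['image'])
q,st,e=cv2.calcOpticalFlowPyrLK(ref,im,pts.reshape(-1,1,2),None,winSize=(13,13),maxLevel=1);fl=q[:,0]-pts
p0=np.array([.435,.1771,-.6481]);W=[hit(S,*u,z) for u,z in zip(pts,zs)]
a=R.from_euler('z',p0[2]).apply(ax);c=np.array([p0[0],p0[1],0])
def f(v):
    o=[]
    for w,u,d in zip(W,pts,fl):
        x=R.from_rotvec(np.array([0,0,v[3]])).apply(R.from_rotvec(v[0]*a).apply(w-c))+c+[v[1]/1e3,v[2]/1e3,0]
        o.append(proj(S,x)-proj(S,w)-d)
    return np.concatenate(o)
r=least_squares(f,[0,0,0,0],loss='soft_l1',f_scale=.3)
print('tilt left %.3f  shift mm %.1f %.1f yaw %.3f'%(.075-r.x[0],*r.x[1:]),'res',np.round(r.fun,1).tolist())
E
python3 mon.py
```

```text
along -18.8 lat -0.4 mm, push 1.5 N, t 9.1
tilt left 0.052  shift mm 0.5 -3.5 yaw -0.012 res [-0.0, 1.8, -1.8, -4.2, 0.2, 0.7, 0.7, -1.0, 4.3, 1.5, 0.3, -0.3, -0.3, 0.0, -0.3, 0.8, -0.2, -0.2, -0.8, -0.8, 0.0, 2.4, 0.4, -0.3]
```

```bash
python3 -m pendant '-0.2 0 0 0 0 0 0.8; -0.2 0 0 0 0 0 0.8; -0.2 0 0 0 0 0 0.8; -0.2 0 0 0 0 0 0.8; -0.2 0 0 0 0 0 0.8' | grep force; python3 mon.py; python3 -m pendant '-0.1 0 0 0 0 0 0.8; -0.1 0 0 0 0 0 0.8'|grep force; python3 mon.py
```

```text
wrist_force: [1.6, 1.9, -0.5]
grasp_force: 1.5
along -28.4 lat -0.4 mm, push 2.5 N, t 9.8
tilt left 0.043  shift mm 0.8 -5.2 yaw -0.012 res [-0.1, 2.4, -3.4, -6.9, 0.1, 0.7, 0.9, -1.5, 11.0, 2.3, 0.3, -0.6, -0.5, 0.1, -0.2, 1.0, -0.2, -0.2, -2.0, -1.2, 0.2, 2.3, 0.8, -0.4]
wrist_force: [3.4, 2.2, -0.4]
grasp_force: 1.8
along -30.1 lat -0.4 mm, push 3.9 N, t 10.1
tilt left 0.052  shift mm 1.2 -7.0 yaw -0.008 res [-0.1, 2.0, -4.1, -7.2, 0.0, 0.8, 1.0, -2.0, 12.9, 1.4, 0.4, -1.1, -0.5, 0.1, -0.1, 1.2, -0.2, -0.1, -2.0, -0.9, 0.2, 2.2, 0.9, -0.7]
```

```bash
python3 - <<'E'
from fit import *
c=grab('scene')['image'][:,:,::-1];r=cv2.imread('pics/scene1.png')
f=lambda i:cv2.resize(i[140:290,225:385],None,fx=2.5,fy=4,interpolation=2)
cv2.imwrite('pics/s4.png',np.hstack([f(r),f(c)]))
E
```

```text
(no output)
```

View pics/s4.png

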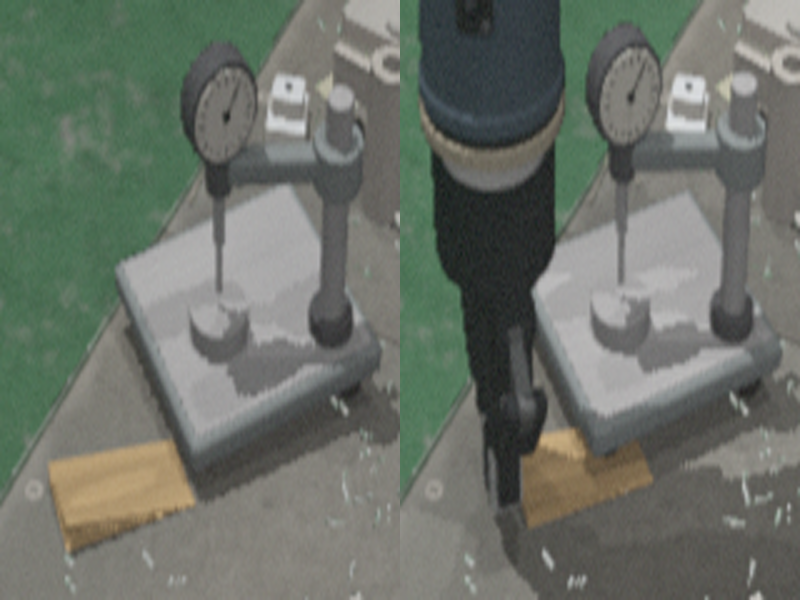

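The picture pair shows the wedge well under the corner. The short corner has risen by about 13 rows, (197,465) to (600,452). The dial has moved by (+5,-20), the far corner has dropped by 6 and the right corner is still. That is a tilt rather than a slide. I'll fit it from those points.

```bash
cat > fit2.py <<'E'
from fit import *
def est(mv):
    S=robot.read_camera('scene');p0=np.array([.435,.1771,-.6481])
    a=R.from_euler('z',p0[2]).apply(ax);c=np.array([p0[0],p0[1],0])
    px=lambda u:np.array([225+u[0]/2.5,140+u[1]/4])
    def f(v):
        o=[]
        for l,z,r in mv:
            w=hit(S,*px(l),z)
            x=R.from_rotvec([0,0,v[3]]).apply(R.from_rotvec(v[0]*a).apply(w-c))+c+[v[1]/1e3,v[2]/1e3,0]
            o.append(proj(S,x)-proj(S,w)-(px(r)-px(l)))
        o.append([v[3]*50,0]);return np.concatenate(o)
    r=least_squares(f,[0,0,0,0]);print('tilt left %.3f shift %.1f %.1f mm yaw %.3f'%(.075-r.x[0],*r.x[1:]),np.round(r.fun,1).tolist())
E
python3 - <<'E'
from fit2 import *
est([((197,465),.014,(200,452)),((342,90),.158,(343,78)),((226,117),.157,(231,97)),((290,187),.042,(290,193)),((380,350),.036,(381,350))])
E
python3 -m pendant '-0.1 0 0 0 0 0 0.8; -0.1 0 0 0 0 0 0.8'|egrep 'pos|force'
python3 -m pendant '-0.1 0 0 0 0 0 0.8; -0.1 0 0 0 0 0 0.8'|egrep 'pos|force'
```

```text
tilt left 0.009 shift -0.0 -0.1 mm yaw 0.003 [-0.7, 0.1, 0.9, 0.1, -0.1, 0.5, 0.0, 0.4, -0.1, -1.1, 0.2, 0.0]
ee_pos: [0.4769, 0.3113, 0.0244]
wrist_force: [2.9, 5.2, -1.1]
grasp_force: 2.7
ee_pos: [0.476, 0.3104, 0.0246]
wrist_force: [4.9, 5.6, -2.3]
grasp_force: 3.7
```

The push has stiffened to about 7.4 N near the predicted travel, so all four feet are bearing. Backing away now.

```bash
python3 -m pendant '0.5 0 0 0 0 0 0.8; 1 0 0 0 0 0 0.8; 1 0 -0.5 0 0 0 0.8; 1 0 -3 0 0 0 0.8; 1 0 -5 0 0 0 0.8'|egrep 'pos|force'
python3 -m pendant '4 0 -6 0 0 0 0.8; 4 0 -6 0 0 0 0.8; 4 0 -6 0 0 0 0.8;4 0 -4 0 0 0 0.8; 0 0 0 0 0 0 0.8'|egrep 'pos|force'
python3 - <<'E'
from fit import *
c=grab('scene')['image'][:,:,::-1];r=cv2.imread('pics/scene1.png');grab('top','top5.png')
f=lambda i:cv2.resize(i[140:290,225:385],None,fx=2.5,fy=4,interpolation=2)
cv2.imwrite('pics/s5.png',np.hstack([f(r),f(c)]))
E
```

```text
ee_pos: [0.5051, 0.3424, 0.1091]
wrist_force: [0.5, 0.3, -0.3]
grasp_force: 0.0
ee_pos: [0.6043, 0.452, 0.3088]
wrist_force: [0.4, -0.1, -1.3]
grasp_force: 0.0
```

View pics/s5.png

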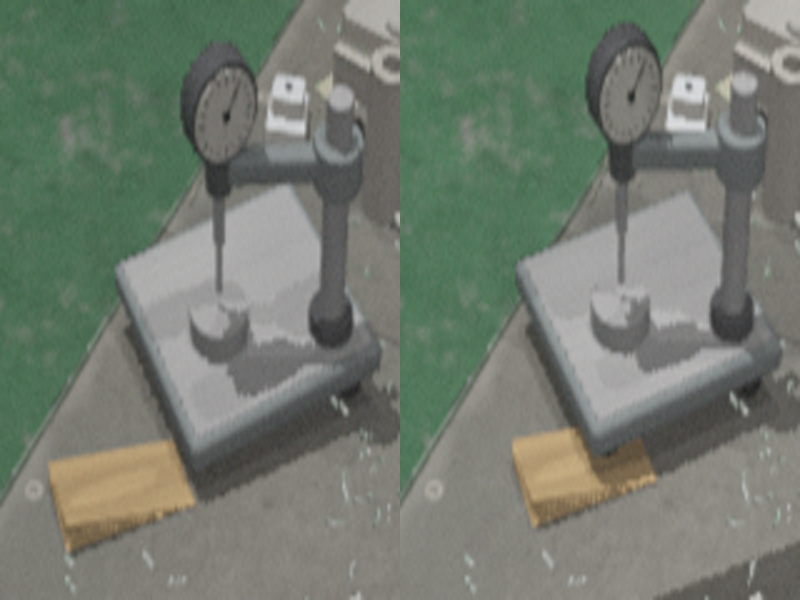

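The pair shows the stand standing free with the wedge under the short-foot corner at (600,445). The left corner is unmoved, (118,268) to (518,266), and the dial has moved from (226,117) to (632,96). I'll check the level numerically.

```bash
python3 mon.py; python3 - <<'E'
from fit2 import *
est([((197,467),.014,(200,452)),((342,90),.158,(343.5,77)),((226,117),.157,(232,96)),((290,187),.042,(290,193)),((380,350),.036,(381,350)),((118,268),.036,(118,267))])
T=robot.read_camera('top');S=robot.read_camera('scene')
px=lambda X,Y:(225+X/2.5,140+Y/4)
w=[(S,q,px(*u)) for q,u in [((22,45,15),(113,438)),((-22,45,15),(130,497)),((-22,45,0),(135,526)),((-22,-45,0.5),(255,482))]]
p=fit(w,[.44,.27,-.74],Mw);print('toe',Mw(p,[0,-45,0]))
E
```

```text
along 154.6 lat -0.9 mm, push -0.3 N, t 12.1
tilt left 0.051  shift mm 1.1 -6.1 yaw -0.000 res [-0.7, 2.8, 0.3, -1.5, 0.3, -0.2, 0.9, -2.0, 20.0, 0.5, 0.4, -0.9, -0.6, 0.4, -0.3, 1.6, -0.5, 0.6, -2.1, -0.6, -0.1, 1.9, 0.7, -0.2]
tilt left 0.002 shift -0.1 0.3 mm yaw 0.006 [-0.6, 0.3, 0.8, 0.1, -0.3, 0.4, -0.1, 0.7, -0.0, -1.1, 0.4, -0.4, 0.3, 0.0]
[ 0.4376  0.2664 -0.7576] [-0.1, -0.6, 0.5, 0.7, -1.3, 0.1, 0.5, -0.3]
toe [0.40665908 0.23371577 0.        ]
```

The manual fit gives 0.002 rad of tilt left and under 1 mm of shift. The toe is 29.5 mm past the foot, where the wedge is about 6 mm thick, and the push force stiffened there. The automatic tracker disagrees, but its points follow moving shadows and it has a 20 px outlier, so I'm going by the other evidence. Handing in.

```bash
python3 -c "
from station import robot
print(robot.sign_off())"
```

```text
the job is handed in; nothing more can be done
None
```

The job is handed in, with no verdict returned: the wedge is about 30 mm under the short foot, the stand measures level (about 0.002 rad left, under 1 mm of shift, though an auto-tracker I judged unreliable disagreed), and the arm is backed well clear.

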